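# Load a till roll on its self-locking spindle holder

## Robot

A 7-joint arm with a two-finger parallel gripper is mounted at the origin on a cart in front of the work surface, level with it; the furniture and walls round the work are solid. World frame = base frame: x ahead of the robot, y to its left, z up, the work surface at z = 0. Lengths are in m, angles in degrees, forces in N, time in s.
With the tool pointing down it reaches from about 0.35 to 0.9 m from the base axis. Payload 8.1 kg.
Tool frame: the origin (TCP) lies on the centre line of the jaws, within the pads' length; the fingertips stand 19 mm ahead of it and the grasp point (between the pads) is the TCP (nose_length is the distance from the TCP to the fingertips, in m); z points along the fingers, y is the line along which they close (so a half turn about z gives the same grasp; the last joint's range is limited). The gripper opens to 85 mm and grips with 20 to 120 N. Pads are 22 mm wide; open, the fingers measure 114 mm over their backs; the gripper's body (76 mm by 85 mm) begins 54 mm behind the grasp point. The pads swing forward as they close: fully open they stand 13 mm farther back than shut.
Start: joints at [58.235, 24.895, 1.432, 90.138, -0.665, 64.973, -4.303], TCP at [0.273, -0.562, 0.25] pointing down, gripper open.
Joint ranges: [-149.89, 149.89], [-25.12, 119.58], [-72.63, 75.52], [4.76, 147.25], [-75.54, 255.54], [6.69, 114.76], [-157.13, 157.13]. Speed limits (degrees/s): [127.2, 127.2, 172.46, 172.46, 180, 180, 180].

## Interface

Orientations are given as a 3x3 rotation matrix whose columns are the frame's x, y, z axes.
In Python, from cell import get_obs, get_image, get_calibration, job_done, nose_length gives the robot as it stands.
- The arm moves only by the tool carry_out, never from a script. Its argument "increments" is a list of rows, each a list of 7 numbers: the gripper command: -1 is fully open, 1 is shut, values between are in proportion, then the shift along the tool's x, y, z normalised to -1 to 1, where 1 is 500 mm, then the turn, a rotation vector about the tool's x, y, z normalised to -1 to 1, where 1 is 360 degrees. In form: [[claw, tx, ty, tz, ax, ay, az], ...]. A call has 1 to 8 rows; each row is the pose to reach, as a shift and turn from the pose commanded when the call began, along the tool's axes at that moment, turning the shorter way round; what a row does not reach only later rows make up. A row lasts 1/12 s, in which the tool goes at most 41.7 mm and 7.16 degrees, less where a joint would pass 70% of its speed; a pose out of reach is approached as far as the arm can. A call with a number of a shift or a turn outside -1 to 1 is refused whole. A call with a gripper value outside its range is refused whole. The fingers move at their own pace and stop on an object; "force" is the grip in N (left out, the last holds). Time passes only in rows, so rows that repeat a pose let the fingers close. It gives the time, the measured TCP pose, the force, the opening and the grip force at its end, in the units of the state.
- get_obs(): the state, without advancing time (a new reading comes with each control period).
- get_image(name): name is "scene" or "top"; returns the picture (480x640x3 uint8, blue, green, red); there is no depth.
- get_calibration(name): a dict with "fx", "fy", "cx", "cy" (pixels), "D" ([k1, k2, p1, p2, k3] as OpenCV has them; the pictures are not rectified), "origin" and "rotation" of the camera in the world. Camera axes: x right, y up, looking along -z (the intrinsics and any distortion apply to the point x, -y, -z); pixel columns grow to the right and rows downward; lengths in m; the calibration is good to about 2 mm. A picture is of the moment at which its call begins. get_calibration takes no time and is no camera call.
- job_done(): hands the job in; it is judged then, once.
The state is a dict: "time_s": time; "joint_pos": joint angles; "dq": joint speeds; "joint_torque": joint torques, N m; "tool_pos": TCP position; "orientation": TCP orientation; "wrist_force": force on the tool from outside, world axes, zero at the start; "wrist_torque": the same for the moment, N m; "width": opening from 0.0 (shut) to 1.0 (fully open); "grasp_force": force on a finger pad.
Only numpy, scipy, OpenCV 4.12 (cv2) and the standard library are available. Lean on these libraries where they do the work, as an engineer would, in place of code of your own. Each camera call takes 0.05 s, during which the arm holds its last target. There are 200 camera calls.

## Task

Load the till roll on the spindle holder: first push the holder's rocking catch back, away from the spindle, until it snaps open; then slide the roll's core over the top of the spindle, let it rest there on the catch's raised foot and let go. Finally press the roll down from above with the fingers until it sits fully home on the seat and the catch snaps over it, without disturbing the things that stand around.

Things in the scene. Friction and masses are not known exactly. Their poses are not given: they have to be found in the camera images.
- roll_center (a point): Centre (half-way up) of the till roll: stiff white paper cylinder standing upright, 58 mm diameter, 57 mm tall, 0.1 to 0.2 kg, with a 25 mm through bore along z. At the start a stapler stands 10 mm from it on its -x side and a box 10 mm from it on its +x side (this point's axes), so only its +y and -y sides are free for fingers.
- seat (a point): On the spindle axis at seat level, 38 mm above the worktop; z up, x points from the spindle to the catch. The seat is the top of a collar 36 mm wide. Fully home, the roll's underside is on the seat (roll centre 28.5 mm above this point); resting on the raised foot its underside is 19 mm above the seat (roll centre 47.5 mm above this point).
- catch (a joint): Angle (rad) of the steel rocking catch: 0 = snapped over toward the spindle (the start), 0.7 = snapped back open, arm leaning away from the spindle and foot raised under the roll's place. Over-centre: stable at both ends, snaps by itself past about 0.35. Tipping it open takes about 6 N at the nose; pushing the raised foot down about 8 N, more than the roll weighs.
- catch_nose (a point): Centre of the nose at the top of the catch's arm (14 mm wide, 71 mm tall): a steel bar 12 mm in diameter, 18 mm long along y. In the seat's axes it is at x 20, z 65.5 mm with the catch at 0 (just over the rim of a seated roll), at x 68, z 65.5 mm with it at 0.7.
- stapler: Black stapler, 36 x 140 x 48 mm (x, y, z), loose; origin at the centre of its underside. Bystander beside the roll.
- switch_box: Plain light box, 46 x 82 x 38 mm (x, y, z), loose; origin at the centre of its underside. Bystander beside the roll.
- glue_stick: Glue stick standing on end, 24 mm diameter, 88 mm tall, loose; origin at the centre of its underside. Bystander beside the holder's cheek, on its +y side.
- coin_roll: Coin roll lying flat, 21 x 74 x 21 mm (x, y, z), loose; origin at the centre of its underside. Bystander on the holder's -x side.
- lighter: Lighter lying flat, 24 x 78 x 14 mm (x, y, z), loose; origin at the centre of its underside. Bystander on the holder's -y side.
- spindle_top (a point): Centre of the top of the steel spindle, 46 mm above the seat. Spindle 22 mm in diameter, its last 8 mm tapered to 14 mm; the roll's bore has 1.5 mm of clearance all round. It stands on a dark steel base plate 118 x 76 x 12 mm fixed to the worktop, reaching 34 mm to -x and 84 mm to +x of the spindle.
- catch_pivot (a point): Middle of the catch's pivot, which lies along y between two low cheeks, 44 mm to the +x side of the spindle at seat level. From it a two-tined foot reaches to either side of the spindle (tines 45 mm apart): below the seat with the catch at 0, its ends 19 mm above the seat with it at 0.7.
Things that resemble listed ones, but are neither listed nor needed, are in the scene too. Leave any black look-alike of the part that bears roll_center alone.

How it is judged (in metres and radians):
On the way, in this order (a step that is already met when the one before it is completed fails the run):
1. the catch is pushed back past its centre and snaps open (value of joint catch above 0.6 rad), for 0.2 s.
2. the roll is over the spindle, let go, resting on the raised foot of the open catch (value of joint catch above 0.58 rad and horizontal distance between roll_center and seat below 0.006 m and z of roll_center in the frame of seat between 0.042 and 0.053 m and contact force between the fingers and roll below 0.1 N), for 0.2 s.
3. the fingers press the roll down against the foot (contact force between the fingers and roll above 1 N and value of joint catch between 0.2 and 0.6 rad).
At the end, for the whole second after the job is handed in: The roll is on the spindle, upright (within 0.06 rad), centred within 4 mm, its underside on the seat within 3 mm, at rest, with the catch snapped over it (joint below 0.06) (horizontal distance between roll_center and seat below 0.004 m and z of roll_center in the frame of seat between 0.0255 and 0.0315 m and angle between the z axis of roll_center and the z axis of seat, either way round below 0.06 rad and value of joint catch below 0.06 rad and linear speed of roll below 0.02 m/s); the robot touches nothing.
It fails at once if the stapler or the box beside the roll is shoved more than 3 cm (distance of any of stapler, switch_box from where it was at the start of the episode above 0.03 m).
It fails at once if the glue stick is knocked over or shoved more than 3 cm (distance of glue_stick from where it was at the start of the episode above 0.03 m or angle between glue_stick's own z axis and vertical above 0.5 rad).
It fails at once if the coin roll or the lighter is shoved more than 3 cm (distance of any of coin_roll, lighter from where it was at the start of the episode above 0.03 m).
It also fails if it takes over 59 s, if anything falls off the work surface, if the arm or the gripper's body presses on something with over 40 N, if the wrist force passes 120 N, or if a joint passes its speed limit or range.

## Working session

There is one attempt and no reset: what is moved stays moved. The work goes in short steps, Python scripts to look and compute and a tool call to move; the robot and the scene stay as the last step left them, time stands still between calls to the robot, and variables do not carry over. Pictures are saved under pics/ and viewed, at most 10 in all, crops included, and the job is handed in when it is done.

Besides the shell and the picture viewer there is one more tool, called after ">>>" by a JSON object that holds its "name" and its "arguments", one argument or row to a line. carry_out: Moves the arm, as the interface text tells. Its arguments: {"type":"object","properties":{"increments":{"type":"array","items":{"type":"array","items":{"type":"number","minimum":-1,"maximum":1}}},"force":{"type":"number"}},"required":["increments"]}

```bash
mkdir -p pics
python3 - <<'E'
from cell import *
import cv2
for n in("scene","top"):
    cv2.imwrite(f"pics/{n}0.png",get_image(n)); print(n,get_calibration(n))
print(get_obs(),nose_length)
E
```

```text
scene {'fx': 485.6202316337855, 'fy': 485.6202316337855, 'cx': 311.8026897869427, 'cy': 241.80758255171435, 'D': array([-0.01083123,  0.        ,  0.        ,  0.        ,  0.        ]), 'origin': array([0.96307652, 0.17294925, 0.92986402]), 'rotation': array([[-0.07386083, -0.89286318,  0.44422958],
       [ 0.99726202, -0.0645148 ,  0.03614283],
       [-0.00361122,  0.44568282,  0.89518366]])}
top {'fx': 512.8513768639542, 'fy': 512.8513768639542, 'cx': 310.3477637106663, 'cy': 238.49102956783395, 'D': array([0.00516603, 0.        , 0.        , 0.        , 0.        ]), 'origin': array([0.37454343, 0.12534476, 0.93756111]), 'rotation': array([[-0.02879913,  0.98472006, -0.17174696],
       [-0.99892022, -0.03461828, -0.03098325],
       [-0.03645541,  0.17066922,  0.98465376]])}
{'time_s': 0.1, 'joint_pos': array([58.2324287 , 24.9326978 ,  1.43056751, 90.18375668, -0.66506575,
       64.9750809 , -4.30210947]), 'dq': array([ 0.05709592, -0.15860817,  0.0732804 , -0.23034854, -0.08576247,
       -0.06444229,  0.02986607]), 'joint_torque': array([ 3.59206722e-03, -6.71754384e+01,  1.02880932e+00, -3.16901350e+01,
        1.57979614e-02,  7.22651195e-03,  4.03697572e-05]), 'tool_pos': array([ 0.27266224, -0.56190334,  0.24960268]), 'orientation': array([[ 8.99664795e-01,  4.36580698e-01, -7.42267293e-04],
       [ 4.36581312e-01, -8.99663937e-01,  1.24857607e-03],
       [-1.22686904e-04, -1.44735996e-03, -9.99998945e-01]]), 'wrist_force': array([ 0.05082768,  0.02685654, -0.43968256]), 'wrist_torque': array([-0.00086136, -0.03282845,  0.01030937]), 'grasp_force': 0.0, 'width': 0.9956094131771547} 0.019
```

View pics/scene0.png

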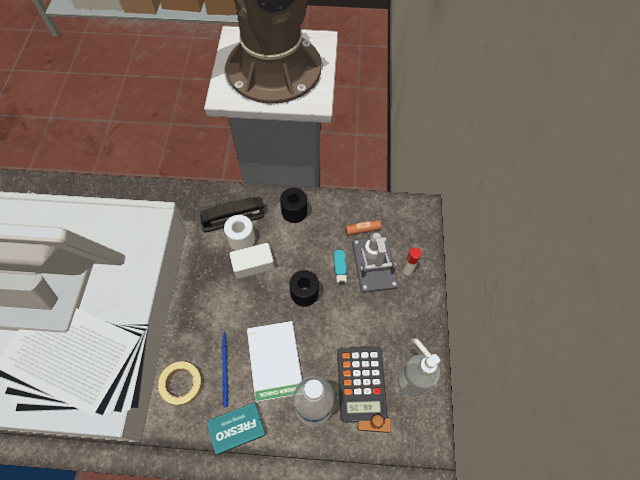

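View pics/top0.png

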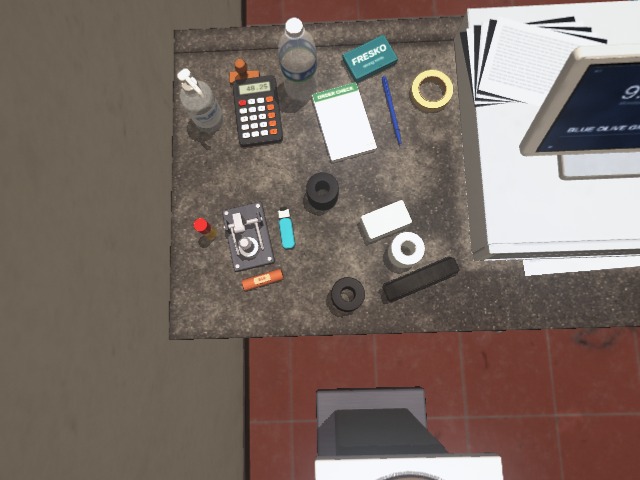

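The candidates for the roll are the white cylinder at scene (240,232)/top (406,250) and black cylinders at scene (294,205) and (305,288). The white one is the right one: it is white paper and stands between the stapler and the light box. I'll confirm that in an enlarged crop.

```bash
cat > h.py <<'E'
import numpy as np,cv2
from cell import *
def crop(im,x,y,w=100,h=75,s=4):
    c=cv2.resize(im[y:y+h,x:x+w],None,fx=s,fy=s,interpolation=cv2.INTER_CUBIC)
    for i in range(0,w,10):
        cv2.line(c,(i*s,0),(i*s,6 if (x+i)%50 else 16),(0,255,255),1)
    for i in range(0,h,10):
        cv2.line(c,(0,i*s),(6 if (y+i)%50 else 16,i*s),(0,255,255),1)
    return c
def ray(n,u,v):
    k=get_calibration(n);K=np.array([[k['fx'],0,k['cx']],[0,k['fy'],k['cy']],[0,0,1]])
    p=cv2.undistortPoints(np.array([[[u,v]]],float),K,k['D'])[0,0]
    return k['origin'],k['rotation']@np.array([p[0],-p[1],-1])
def atz(n,u,v,z):
    o,d=ray(n,u,v);return o+d*(z-o[2])/d[2]
def proj(n,P):
    k=get_calibration(n);K=np.array([[k['fx'],0,k['cx']],[0,k['fy'],k['cy']],[0,0,1]])
    q=(np.atleast_2d(P)-k['origin'])@k['rotation'];q=q*[1,-1,-1]
    return cv2.projectPoints(q,np.zeros(3),np.zeros(3),K,k['D'])[0][:,0]
E
python3 - <<'E'
import cv2,numpy as np
from h import crop
t=cv2.imread('pics/top0.png');s=cv2.imread('pics/scene0.png')
cv2.imwrite('pics/c1.png',np.vstack([np.hstack([crop(t,200,200),crop(t,370,225)]),np.hstack([crop(s,335,220),crop(s,190,195)])]))
E
```

```text
(no output)
```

View pics/c1.png

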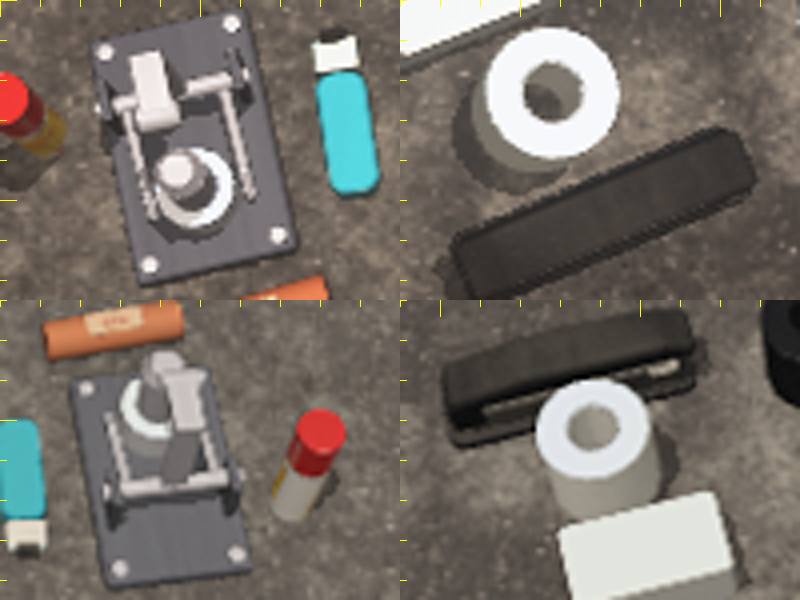

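The crop shows the white roll at top (408.0,248.2) and scene (238.5,227.2), standing between the stapler and the box. The spindle top is at top (244.5,241.5), the collar at (248.4,247), and the plate screws are at (226.2,213.2), (257.7,205.5), (269.5,258.7) and (237.5,266.2).

Run:
```python
from h import *
np.set_printoptions(precision=4,suppress=True)
print("roll top",atz('top',408,248.2,.057),"scene",atz('scene',238.5,227.25,.057))
print("spin top",atz('top',244.5,241.5,.084),"collar",atz('top',248.4,247,.038),"scene spin",atz('scene',376.2,236,.084))
s=np.array([atz('top',u,v,.013) for u,v in[(226.2,213.2),(257.7,205.5),(269.5,258.7),(237.5,266.2)]])
print(s, "ctr",s.mean(0))
d=(s[0]+s[1]-s[2]-s[3]);e=d/np.linalg.norm(d);print("x dir",e,np.degrees(np.arctan2(e[1],e[0])),"spindle from screws",s.mean(0)-.025*e)
w=s[0]+s[3]-s[1]-s[2];print("y dir deg",np.degrees(np.arctan2(w[1],w[0])))
s2=[atz('scene',u,v,.013) for u,v in[(335+120/4,220+268/4),(335+237/4,220+253/4),(335+86/4,220+88/4)]]
print("scene screws",np.array(s2), "ctr", (s2[1]+s2[2])/2)
# box & stapler
print("box top edge scene",[atz('scene',190+(a-400)/4,195+(b-300)/4,.038)[:2] for a,b in[(560,540),(712,494),(735,570)]])
print("box edge from top", [atz('top',u,v,.038)[:2] for u,v in [(361,221),(407,202),(412,219),(368,240)]])
print("stapler top", [atz('top',370+(a-400)/4,225+b/4,.048)[:2] for a,b in[(455,238),(722,130),(755,180),(480,292)]])
print("glue",atz('top',201,225,.088)[:2],atz('scene',335+320/4,220+132/4,.088)[:2])
```

```text
roll top [ 0.5052 -0.015   0.057 ] scene [ 0.5076 -0.0139  0.057 ]
spin top [0.5222 0.2641 0.084 ] collar [0.5199 0.2646 0.038 ] scene spin [0.5216 0.2635 0.084 ]
[[0.589  0.3094 0.013 ]
 [0.6015 0.2505 0.013 ]
 [0.501  0.23   0.013 ]
 [0.4892 0.2887 0.013 ]] ctr [0.5452 0.2697 0.013 ]
x dir [0.9795 0.2014 0.    ] 11.615998936614721 spindle from screws [0.5207 0.2646 0.013 ]
y dir deg 101.66861515071128
scene screws [[0.6018 0.2504 0.013 ]
 [0.5894 0.3092 0.013 ]
 [0.5017 0.2299 0.013 ]] ctr [0.5456 0.2696 0.013 ]
box top edge scene [array([ 0.5622, -0.0262]), array([0.5308, 0.0477]), array([0.5723, 0.0641])]
box edge from top [array([0.5599, 0.0623]), array([ 0.5917, -0.0213]), array([ 0.5603, -0.0283]), array([0.5251, 0.0515])]
stapler top [array([0.4447, 0.029 ]), array([ 0.4878, -0.0885]), array([ 0.4656, -0.1009]), array([0.4212, 0.0196])]
glue [0.5526 0.3377] [0.5549 0.3377]
```

```bash
cat >> h.py <<'E'
from scipy.spatial.transform import Rotation as Ro
SP=np.array([.521,.2643]);YAW=11.6;c,s=np.cos(np.radians(YAW)),np.sin(np.radians(YAW))
def seat(x,y,z): return [SP[0]+c*x-s*y,SP[1]+s*x+c*y,z]   # z world
def go(*targets):
    "targets: (xyz, yaw deg of tool x); prints rows relative to measured pose"
    o=get_obs();R=o['orientation'];p=o['tool_pos']
    print('t',round(o['time_s'],2),'pos',p.round(4),'F',o['wrist_force'].round(1),'w',round(o['width'],2),'g',o['grasp_force'])
    for q,yaw in targets:
        a=np.radians(yaw);G=np.array([[np.cos(a),np.sin(a),0],[np.sin(a),-np.cos(a),0],[0,0,-1]])
        v=Ro.from_matrix(R.T@G).as_rotvec(degrees=True)/360
        d=R.T@(np.array(q)-p)
        print(d.round(4)*1000,'mm ->',(d/.5).round(4),v.round(4))
E
python3 -c "
from h import *
go(([.336,-.28,.25],25),([.40,0,.25],18))"
```

```text
t 0.1 pos [ 0.2727 -0.5619  0.2496] F [ 0.1  0.  -0.4] w 1.0 g 0.0
[ 1.801e+02 -2.260e+02 -1.000e-01] mm -> [ 3.601e-01 -4.519e-01 -2.000e-04] [-0.0002  0.      0.0025]
[ 3.599e+02 -4.499e+02  2.000e-01] mm -> [ 7.198e-01 -8.999e-01  4.000e-04] [-0.0002  0.      0.0219]
```

>>> {"name": "carry_out", "arguments": {
  "increments": [
    [1,0.36,-0.45,0,0,0,0],
    [1,0.36,-0.45,0,0,0,0],
    [1,0.36,-0.45,0,0,0,0],
    [1,0.36,-0.45,0,0,0,0],
    [1,0.36,-0.45,0,0,0,0],
    [1,0.36,-0.45,0,0,0,0],
    [1,0.36,-0.45,0,0,0,0],
    [1,0.36,-0.45,0,0,0,0]
  ],
  "force": 30
}}

```text
time_s: 0.77
tool_pos: [0.3381, -0.2741, 0.2502]
orientation: [[0.896, 0.444, -0.0], [0.444, -0.896, 0.003], [0.001, -0.003, -1.0]]
wrist_force: [0.3, 0.5, -0.3]
width: -0.004
grasp_force: 0.0
```

```bash
python3 -c "
from h import *
go(([.40,0,.25],18),(seat(-.03,0,.16),11.6))"
```

```text
t 0.77 pos [ 0.3381 -0.2741  0.2502] F [ 0.3  0.5 -0.3] w -0.0 g 0.0
[ 177.2 -218.1    0.9] mm -> [ 0.3543 -0.4362  0.0019] [-0.0004 -0.0002  0.0232]
[ 373.8 -408.6   91.6] mm -> [ 0.7476 -0.8173  0.1833] [-0.0004 -0.0001  0.041 ]
```

>>> {"name": "carry_out", "arguments": {
  "increments": [
    [1,0.354,-0.436,0,0,0,0.041],
    [1,0.354,-0.436,0,0,0,0.041],
    [1,0.354,-0.436,0,0,0,0.041],
    [1,0.354,-0.436,0,0,0,0.041],
    [1,0.354,-0.436,0,0,0,0.041],
    [1,0.354,-0.436,0,0,0,0.041],
    [1,0.354,-0.436,0,0,0,0.041],
    [1,0.354,-0.436,0,0,0,0.041]
  ]
}}

```text
time_s: 1.43
tool_pos: [0.4018, -0.0007, 0.2508]
orientation: [[0.98, 0.201, 0.002], [0.201, -0.98, 0.003], [0.002, -0.002, -1.0]]
wrist_force: [0.2, 0.1, 0.8]
width: -0.002
grasp_force: 0.0
```

```bash
python3 -c "
from h import *
go((seat(-.04,0,.15),11.6),)"
```

```text
t 1.43 pos [ 0.4018 -0.0007  0.2508] F [0.2 0.1 0.8] w -0.0 g 0.0
[ 129.8 -235.4  101.6] mm -> [ 0.2596 -0.4708  0.2032] [-0.0004 -0.0004 -0.    ]
```

>>> {"name": "carry_out", "arguments": {
  "increments": [
    [1,0.26,-0.471,0.203,0,0,0],
    [1,0.26,-0.471,0.203,0,0,0],
    [1,0.26,-0.471,0.203,0,0,0],
    [1,0.26,-0.471,0.203,0,0,0],
    [1,0.26,-0.471,0.203,0,0,0],
    [1,0.26,-0.471,0.203,0,0,0],
    [1,0.26,-0.471,0.203,0,0,0],
    [1,0.26,-0.471,0.203,0,0,0]
  ]
}}

```text
time_s: 2.1
tool_pos: [0.4823, 0.2554, 0.1462]
orientation: [[0.98, 0.199, -0.003], [0.199, -0.98, 0.004], [-0.002, -0.004, -1.0]]
wrist_force: [-1.1, 0.3, 1.1]
width: -0.002
grasp_force: 0.0
```

```bash
python3 -c "
from h import *
go((seat(-.03,0,.112),11.6),(seat(.05,0,.112),11.6))
t=get_image('top');s=get_image('scene')
cv2.imwrite('pics/c2.png',np.hstack([crop(t,190,190,100,140),crop(s,320,160,100,140)]))
o=get_obs()
for n in('top','scene'): print(n,proj(n,[o['tool_pos']-[0,0,.019],o['tool_pos']-[0,0,.032],o['tool_pos']]))
"
```

```text
t 2.1 pos [0.4823 0.2554 0.1462] F [-1.1  0.3  1.1] w -0.0 g 0.0
[ 9.8 -0.8 34.2] mm -> [ 0.0196 -0.0017  0.0684] [-0.0007  0.0003 -0.0003]
[89.8 -1.  34.1] mm -> [ 0.1796 -0.002   0.0682] [-0.0007  0.0003 -0.0003]
top [[249.23340216 261.34554645]
 [250.46634096 262.36195283]
 [247.36043892 259.8015327 ]]
scene [[371.80473458 206.55442753]
 [371.08691948 209.98336693]
 [372.88665929 201.38563228]]
```

View pics/c2.png

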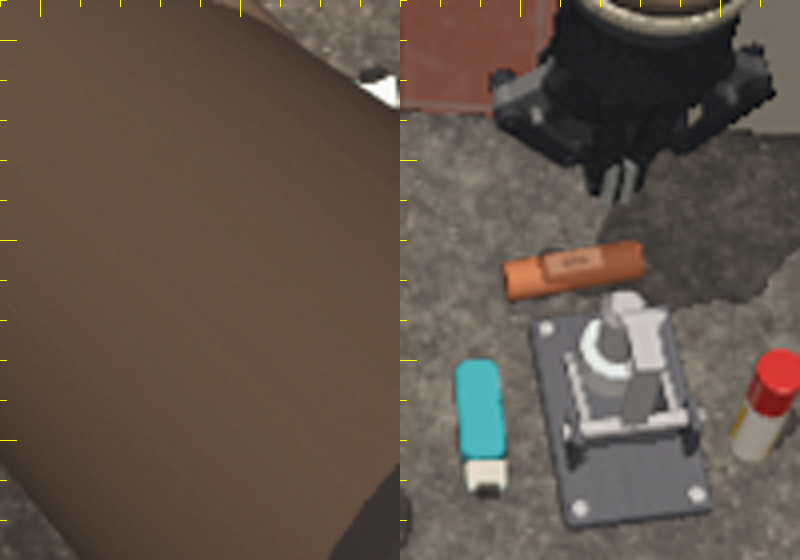

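The shut fingertips show at scene (373,210), which matches 19 mm below the TCP. Next I'll check the nose position.

```bash
python3 -c "
from h import *
for n in('top','scene'): print(n,proj(n,[seat(.02,0,.1035),seat(.02,.009,.1095),seat(.02,-.009,.1095),seat(0,0,.084),seat(.044,0,.038)]).tolist())
"
```

```text
top [[239.97705834427484, 228.75626453530768], [234.0568551076482, 229.33076238318526], [244.65159143156313, 226.80798167930772], [244.36921172568736, 242.18673476472867], [243.4861816232637, 222.9203155213102]]
scene [[379.7452136153964, 240.3509235254666], [384.80757022961103, 238.37758147129009], [375.44874243533076, 239.48116219067654], [376.5919023278962, 235.76163118920198], [378.0425743306391, 265.64480427328266]]
```

>>> {"name": "carry_out", "arguments": {
  "increments": [
    [1,0.02,-0.002,0.068,-0.0007,0.0003,0],
    [1,0.02,-0.002,0.068,-0.0007,0.0003,0],
    [1,0.056,-0.002,0.068,-0.0007,0.0003,0],
    [1,0.076,-0.002,0.068,-0.0007,0.0003,0],
    [1,0.09,-0.002,0.068,-0.0007,0.0003,0],
    [1,0.104,-0.002,0.068,-0.0007,0.0003,0],
    [1,0.118,-0.002,0.068,-0.0007,0.0003,0],
    [1,0.132,-0.002,0.068,-0.0007,0.0003,0]
  ]
}}

```text
time_s: 2.87
tool_pos: [0.5475, 0.2615, 0.1157]
orientation: [[0.981, 0.192, 0.003], [0.192, -0.981, -0.004], [0.002, 0.004, -1.0]]
wrist_force: [-1.1, -0.1, 0.4]
width: 0.002
grasp_force: 0.3
```

```bash
python3 -c "
from h import *
go((seat(.035,0,.113),11.6),(seat(.0,0,.113),11.6),(seat(0,0,.2),11.6))"
```

```text
t 2.87 pos [0.5475 0.2615 0.1157] F [-1.1 -0.1  0.4] w 0.0 g 0.3159239050000906
[ 9.5 -8.1  2.6] mm -> [ 0.019  -0.0163  0.0053] [ 0.0007 -0.0003 -0.0014]
[-25.5  -7.8   2.6] mm -> [-0.051  -0.0157  0.0052] [ 0.0007 -0.0003 -0.0014]
[-25.3  -7.4 -84.4] mm -> [-0.0506 -0.0149 -0.1688] [ 0.0007 -0.0003 -0.0014]
```

```bash
python3 -c "
from h import *
go((seat(.035,0,.113),11.6))
s=get_image('scene')
cv2.imwrite('pics/c3.png',crop(s,320,190,130,110,5))
"
```

```text
t 2.87 pos [0.5475 0.2615 0.1157] F [-1.1 -0.1  0.4] w 0.0 g 0.3159239050000906
[ 9.5 -8.1  2.6] mm -> [ 0.019  -0.0163  0.0053] [ 0.0007 -0.0003 -0.0014]
```

View pics/c3.png

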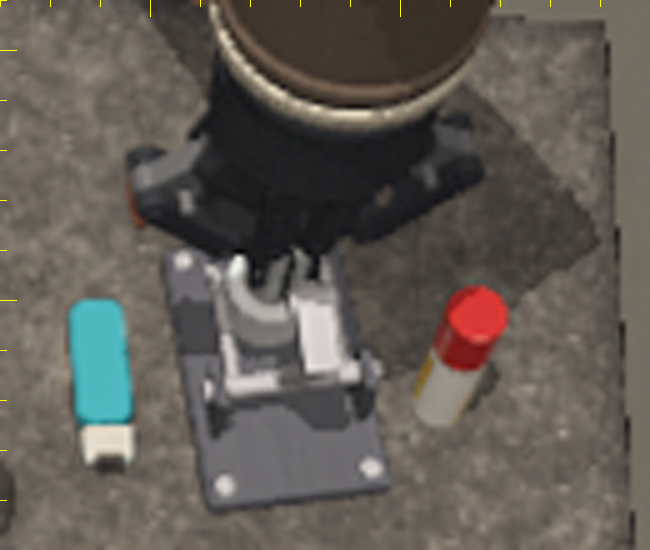

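```bash
python3 -c "
from h import *
for a in(0,.2,.4,.7):
  r=np.hypot(24,65.5);t=np.arctan2(24,65.5)-a*1.0
  x=.044-r*np.sin(t)/1e3;z=.038+r*np.cos(t)/1e3
  q=proj('scene',[seat(x,.009,z+.006),seat(x,-.009,z+.006),seat(x,0,z)]);print(a,x,((q-[320,190])*5).round().tolist())
p=get_obs()['tool_pos'];print(((proj('scene',[p-[0,0,.019]])-[320,190])*5).round())
"
```

```text
0 0.02 [[324.0, 242.0], [277.0, 247.0], [299.0, 252.0]]
0.2 0.03349124329888671 [[332.0, 270.0], [285.0, 275.0], [307.0, 279.0]]
0.4 0.047401437565147364 [[340.0, 302.0], [292.0, 308.0], [314.0, 312.0]]
0.7 0.06784004601924104 [[349.0, 356.0], [301.0, 362.0], [323.0, 366.0]]
[[279. 279.]]
```

>>> {"name": "carry_out", "arguments": {
  "increments": [
    [1,0.008,-0.008,0.002,0,0,0],
    [1,0.02,-0.016,0.004,0,0,0],
    [1,0.02,-0.016,0.004,0,0,0]
  ]
}}

```text
time_s: 3.17
tool_pos: [0.5564, 0.273, 0.1128]
orientation: [[0.981, 0.193, 0.003], [0.193, -0.981, -0.003], [0.003, 0.003, -1.0]]
wrist_force: [-0.7, 0.5, 0.7]
width: -0.004
grasp_force: 0.0
```

```bash
python3 -c "
from h import *
go((seat(.035,0,.113),11.6),(seat(.045,0,.113),11.6))"
```

```text
t 3.17 pos [0.5564 0.273  0.1128] F [-0.7  0.5  0.7] w -0.0 g 0.0
[-1.4  1.4 -0.2] mm -> [-0.0028  0.0028 -0.0003] [ 0.0006 -0.0005 -0.0013]
[ 8.6  1.3 -0.1] mm -> [ 0.0172  0.0027 -0.0003] [ 0.0006 -0.0005 -0.0013]
```

>>> {"name": "carry_out", "arguments": {
  "increments": [
    [0.5,-0.02,0,0,0,0,0],
    [0,-0.04,0,-0.16,0,0,0],
    [-0.5,-0.06,0,-0.16,0,0,-0.014],
    [-1,-0.07,0.1,-0.16,0,0,-0.029],
    [-1,-0.07,0.18,-0.16,0,0,-0.029],
    [-1,-0.07,0.26,-0.16,0,0,-0.029],
    [-1,-0.07,0.34,-0.16,0,0,-0.029],
    [-1,-0.07,0.42,-0.16,0,0,-0.029]
  ]
}}

```text
time_s: 3.83
tool_pos: [0.5612, 0.0594, 0.1939]
orientation: [[0.93, 0.368, 0.003], [0.368, -0.93, -0.004], [0.002, 0.005, -1.0]]
wrist_force: [1.4, -0.7, 0.7]
width: 0.999
grasp_force: 0.0
```

```bash
python3 -c "
from h import *
go(([.506,-.0145,.14],22),([.506,-.0145,.036],22))
s=get_image('scene');t=get_image('top')
cv2.imwrite('pics/c4.png',np.hstack([crop(s,330,190,80,110,5),crop(t,205,190,80,110,5)]))
"
```

```text
t 3.83 pos [0.5612 0.0594 0.1939] F [ 1.4 -0.7  0.7] w 1.0 g 0.0
[-78.6  48.1  54.1] mm -> [-0.1572  0.0961  0.1081] [ 0.0008 -0.0002 -0.0011]
[-78.8  47.6 158.1] mm -> [-0.1575  0.0951  0.3161] [ 0.0008 -0.0002 -0.0011]
```

View pics/c4.png

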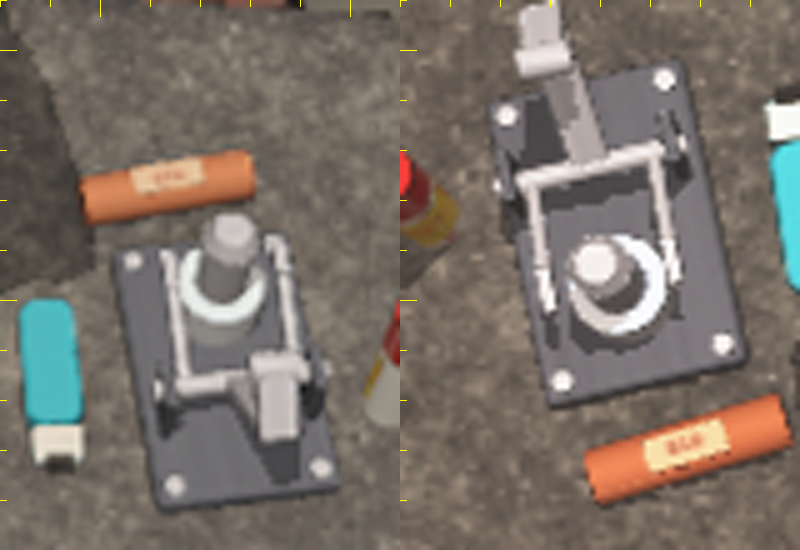

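The picture shows the catch snapped open, with the nose leaning away at scene (386,267) and the foot raised. The spindle top is at scene (376.8,236) and top (244.8,242), which agrees with my pose estimate.

>>> {"name": "carry_out", "arguments": {
  "increments": [
    [-1,-0.157,0.096,0.108,0.0008,0,-0.001],
    [-1,-0.157,0.096,0.108,0.0008,0,-0.001],
    [-1,-0.157,0.096,0.108,0.0008,0,-0.001],
    [-1,-0.157,0.096,0.108,0.0008,0,-0.001],
    [-1,-0.157,0.096,0.108,0.0008,0,-0.001],
    [-1,-0.157,0.096,0.108,0.0008,0,-0.001]
  ]
}}

```text
time_s: 4.43
tool_pos: [0.5068, -0.0117, 0.1403]
orientation: [[0.927, 0.374, 0.002], [0.374, -0.927, 0.001], [0.002, -0.0, -1.0]]
wrist_force: [0.5, -0.2, 0.3]
width: 1.003
grasp_force: 0.0
```

```bash
python3 -c "
from h import *
go(([.506,-.0145,.036],22))"
```

```text
t 4.43 pos [ 0.5068 -0.0117  0.1403] F [ 0.5 -0.2  0.3] w 1.0 g 0.0
[ -2.1   2.3 104.3] mm -> [-0.0042  0.0047  0.2086] [-0.0001 -0.0004 -0.0001]
```

>>> {"name": "carry_out", "arguments": {
  "increments": [
    [-1,-0.004,0.005,0,0,0,0],
    [-1,-0.004,0.005,0,0,0,0],
    [-1,-0.004,0.005,0,0,0,0]
  ]
}}

```text
time_s: 4.68
tool_pos: [0.5057, -0.015, 0.1402]
orientation: [[0.927, 0.374, 0.002], [0.374, -0.927, 0.001], [0.002, -0.0, -1.0]]
wrist_force: [0.2, 0.0, -0.1]
width: 1.0
grasp_force: 0.0
```

```bash
python3 -c "
from h import *
go(([.506,-.0145,.036],22))"
```

```text
t 4.68 pos [ 0.5057 -0.015   0.1402] F [ 0.2  0.  -0.1] w 1.0 g 0.0
[  0.3  -0.4 104.2] mm -> [ 0.0005 -0.0008  0.2084] [-0.     -0.0003 -0.0001]
```

Good. I'll descend and close.

>>> {"name": "carry_out", "arguments": {
  "increments": [
    [-1,0,0,0.05,0,0,0],
    [-1,0,0,0.1,0,0,0],
    [-1,0,0,0.15,0,0,0],
    [-1,0,0,0.19,0,0,0],
    [-1,0,0,0.208,0,0,0],
    [-1,0,0,0.208,0,0,0],
    [0.2,0,0,0.208,0,0,0],
    [0.6,0,0,0.208,0,0,0]
  ],
  "force": 25
}}

```text
time_s: 5.35
tool_pos: [0.5061, -0.0154, 0.0369]
orientation: [[0.928, 0.373, 0.003], [0.373, -0.928, 0.001], [0.003, 0.0, -1.0]]
wrist_force: [-0.1, -0.7, 0.2]
width: 0.748
grasp_force: 0.0
```

>>> {"name": "carry_out", "arguments": {
  "increments": [
    [0.6,0,0,0,0,0,0],
    [0.6,0,0,0,0,0,0],
    [0.6,0,0,0,0,0,0],
    [0.6,0,0,0,0,0,0]
  ]
}}

```text
time_s: 5.68
tool_pos: [0.5062, -0.0154, 0.0372]
orientation: [[0.928, 0.373, 0.003], [0.373, -0.928, 0.001], [0.004, 0.001, -1.0]]
wrist_force: [-0.9, 1.0, 6.9]
width: 0.683
grasp_force: 26.6
```

>>> {"name": "carry_out", "arguments": {
  "increments": [
    [0.6,0,0,-0.03,0,0,0],
    [0.6,0,0,-0.09,0,0,0],
    [0.6,0,0,-0.15,0,0,0],
    [0.6,0,0,-0.21,0,0,0],
    [0.6,0,0,-0.27,0,0,0],
    [0.6,0,0,-0.3,0,0,0],
    [0.6,0,0,-0.3,0,0,0.015],
    [0.6,0,0,-0.3,0,0,0.029]
  ]
}}

```text
time_s: 6.35
tool_pos: [0.5058, -0.0159, 0.1879]
orientation: [[0.981, 0.194, 0.005], [0.194, -0.981, 0.0], [0.005, 0.0, -1.0]]
wrist_force: [0.2, -1.6, -2.3]
width: 0.685
grasp_force: 27.7
```

>>> {"name": "carry_out", "arguments": {
  "increments": [
    [0.6,0,0,0,0,0,0],
    [0.6,0,0,0,0,0,0]
  ]
}}

```text
time_s: 6.52
tool_pos: [0.5049, -0.0158, 0.1863]
orientation: [[0.979, 0.202, 0.001], [0.202, -0.979, 0.0], [0.002, 0.0, -1.0]]
wrist_force: [-0.7, -0.5, -1.4]
width: 0.682
grasp_force: 27.7
```

```bash
python3 -c "
from h import *
go((seat(0,0,.19),11.6))"
```

```text
t 6.52 pos [ 0.5049 -0.0158  0.1863] F [-0.7 -0.5 -1.4] w 0.68 g 27.740735113620758
[  72.2 -271.1   -3.6] mm -> [ 0.1444 -0.5423 -0.0073] [ 0.     -0.0002  0.0001]
```

>>> {"name": "carry_out", "arguments": {
  "increments": [
    [0.6,0.02,-0.06,-0.007,0,0,0],
    [0.6,0.04,-0.14,-0.007,0,0,0],
    [0.6,0.06,-0.22,-0.007,0,0,0],
    [0.6,0.08,-0.3,-0.007,0,0,0],
    [0.6,0.1,-0.38,-0.007,0,0,0],
    [0.6,0.12,-0.46,-0.007,0,0,0],
    [0.6,0.135,-0.52,-0.007,0,0,0],
    [0.6,0.144,-0.542,-0.007,0,0,0]
  ]
}}

```text
time_s: 7.18
tool_pos: [0.52, 0.2705, 0.1896]
orientation: [[0.978, 0.208, 0.0], [0.208, -0.978, 0.004], [0.001, -0.004, -1.0]]
wrist_force: [0.1, 0.4, -1.2]
width: 0.681
grasp_force: 27.8
```

>>> {"name": "carry_out", "arguments": {
  "increments": [
    [0.6,0,0,0,0,0,0],
    [0.6,0,0,0,0,0,0],
    [0.6,0,0,0,0,0,0]
  ]
}}

```text
time_s: 7.43
tool_pos: [0.5218, 0.2622, 0.1891]
orientation: [[0.98, 0.199, 0.0], [0.199, -0.98, -0.001], [-0.0, 0.001, -1.0]]
wrist_force: [0.3, -0.4, -2.7]
width: 0.682
grasp_force: 27.8
```

```bash
python3 -c "
from h import *
go((seat(0,0,.145),11.6))
p=get_obs()['tool_pos']
s=get_image('scene');cv2.imwrite('pics/c5.png',crop(s,330,140,110,120,5))
def ring(z,r): a=np.linspace(0,6.28,5)[:-1]; return [p+[r*np.cos(b),r*np.sin(b),z] for b in a]
q=(proj('scene',ring(-.0087-.0285,.029)+ring(-.0087+.0285,.029))-[330,140])*5
print('bottom',q[:4].round(),'top',q[4:].round())
"
```

```text
t 7.43 pos [0.5218 0.2622 0.1891] F [ 0.3 -0.4 -2.7] w 0.68 g 27.804487191606313
[-0.4 -2.2 44.1] mm -> [-0.0008 -0.0045  0.0881] [ 0.0002  0.     -0.0004]
bottom [[248. 466.]
 [328. 401.]
 [250. 328.]
 [169. 391.]] top [[268. 389.]
 [353. 321.]
 [270. 245.]
 [185. 310.]]
```

View pics/c5.png

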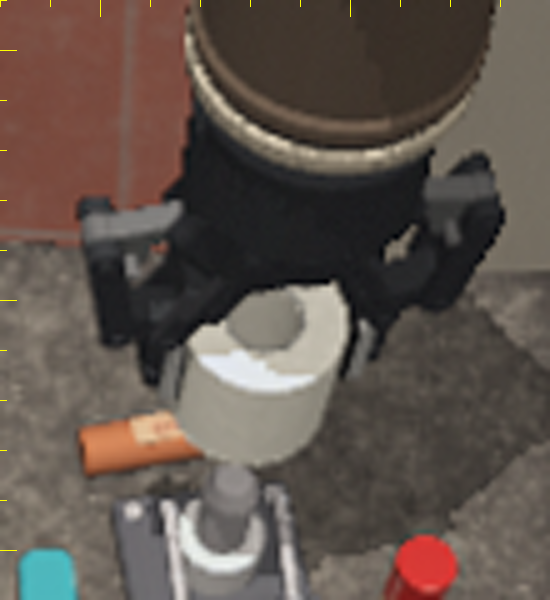

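The picture shows the roll's lower front edge at crop (248,465) against a prediction of 466, so it is centred in the grip within 1 mm.

>>> {"name": "carry_out", "arguments": {
  "increments": [
    [0.6,-0.001,-0.0045,0.03,0,0,0],
    [0.6,-0.001,-0.0045,0.06,0,0,0],
    [0.6,-0.001,-0.0045,0.088,0,0,0],
    [0.6,-0.001,-0.0045,0.088,0,0,0],
    [0.6,-0.001,-0.0045,0.088,0,0,0],
    [0.6,-0.001,-0.0045,0.088,0,0,0]
  ]
}}

```text
time_s: 7.98
tool_pos: [0.5213, 0.2656, 0.1463]
orientation: [[0.98, 0.198, 0.002], [0.198, -0.98, 0.001], [0.002, -0.0, -1.0]]
wrist_force: [-0.1, -1.1, -1.7]
width: 0.682
grasp_force: 27.8
```

```bash
python3 -c "
from h import *
go((seat(0,0,.0955),11.6))"
```

```text
t 7.98 pos [0.5213 0.2656 0.1463] F [-0.1 -1.1 -1.7] w 0.68 g 27.81105909962207
[-0.7  1.3 50.8] mm -> [-0.0014  0.0025  0.1016] [-0.0001 -0.0003 -0.0005]
```

>>> {"name": "carry_out", "arguments": {
  "increments": [
    [0.6,-0.001,0.001,0.02,0,0,0],
    [0.6,-0.001,0.001,0.038,0,0,0],
    [0.6,-0.001,0.001,0.038,0,0,0],
    [0.6,-0.001,0.001,0.038,0,0,0],
    [0.6,-0.001,0.001,0.038,0,0,0],
    [0.6,-0.001,0.001,0.038,0,0,0]
  ]
}}

```text
time_s: 8.48
tool_pos: [0.5205, 0.266, 0.1267]
orientation: [[0.98, 0.199, 0.001], [0.199, -0.98, 0.001], [0.001, -0.001, -1.0]]
wrist_force: [-0.0, 0.0, -1.2]
width: 0.68
grasp_force: 27.8
```

```bash
python3 -c "
from h import *
go((seat(0,0,.0955),11.6))"
```

```text
t 8.48 pos [0.5205 0.266  0.1267] F [-0.   0.  -1.2] w 0.68 g 27.80712716979906
[ 0.1  1.8 31.2] mm -> [0.0002 0.0035 0.0625] [-0.0001 -0.0002 -0.0003]
```

Shift y by 1.8 mm and lower slowly over the spindle to 20 mm of engagement.

>>> {"name": "carry_out", "arguments": {
  "increments": [
    [0.6,0,0.0035,0,0,0,0],
    [0.6,0,0.0035,0,0,0,0],
    [0.6,0,0.0035,0.008,0,0,0],
    [0.6,0,0.0035,0.016,0,0,0],
    [0.6,0,0.0035,0.024,0,0,0],
    [0.6,0,0.0035,0.032,0,0,0],
    [0.6,0,0.0035,0.04,0,0,0],
    [0.6,0,0.0035,0.04,0,0,0]
  ]
}}

```text
time_s: 9.15
tool_pos: [0.5204, 0.2641, 0.1055]
orientation: [[0.98, 0.199, -0.0], [0.199, -0.98, 0.001], [0.0, -0.001, -1.0]]
wrist_force: [-0.5, 0.8, -2.2]
width: 0.682
grasp_force: 27.8
```

```bash
python3 -c "
from h import *
go((seat(0,0,.0955),11.6))"
```

```text
t 9.15 pos [0.5204 0.2641 0.1055] F [-0.5  0.8 -2.2] w 0.68 g 27.781128112692386
[ 0.6 -0.  10. ] mm -> [ 0.0012 -0.0001  0.02  ] [-0.0001 -0.     -0.0003]
```

>>> {"name": "carry_out", "arguments": {
  "increments": [
    [0.6,0.001,0,0.008,0,0,0],
    [0.6,0.001,0,0.014,0,0,0],
    [0.6,0.001,0,0.019,0,0,0],
    [0.6,0.001,0,0.019,0,0,0],
    [0.6,0.001,0,0.019,0,0,0]
  ]
}}

```text
time_s: 9.57
tool_pos: [0.5211, 0.2641, 0.0968]
orientation: [[0.98, 0.199, 0.0], [0.199, -0.98, 0.0], [0.001, -0.0, -1.0]]
wrist_force: [-0.4, 0.3, -2.1]
width: 0.684
grasp_force: 27.8
```

>>> {"name": "carry_out", "arguments": {
  "increments": [
    [0.6,0,0,0.002,0,0,0],
    [0.6,0,0,0.004,0,0,0],
    [0.6,0,0,0.004,0,0,0],
    [0.6,0,0,0.004,0,0,0]
  ]
}}

```text
time_s: 9.9
tool_pos: [0.5212, 0.2642, 0.095]
orientation: [[0.98, 0.199, 0.001], [0.199, -0.98, 0.001], [0.001, -0.001, -1.0]]
wrist_force: [0.5, 0.7, -2.9]
width: 0.686
grasp_force: 27.8
```

>>> {"name": "carry_out", "arguments": {
  "increments": [
    [-0.5,0,0,0,0,0,0],
    [-0.8,0,0,0,0,0,0],
    [-0.8,0,0,0,0,0,0],
    [-0.8,0,0,0,0,0,0],
    [-0.8,0,0,0,0,0,0]
  ]
}}

```text
time_s: 10.32
tool_pos: [0.5213, 0.2641, 0.0951]
orientation: [[0.98, 0.199, 0.001], [0.199, -0.98, 0.001], [0.001, -0.0, -1.0]]
wrist_force: [0.3, -0.7, -0.4]
width: 0.901
grasp_force: 0.0
```

>>> {"name": "carry_out", "arguments": {
  "increments": [
    [-0.8,0,0,-0.03,0,0,0],
    [-0.8,0,0,-0.08,0,0,0],
    [-0.8,0,0,-0.13,0,0,0],
    [-0.8,0,0,-0.13,0,0,0],
    [-0.4,0,0,-0.13,0,0,0],
    [0.27,0,0,-0.13,0,0,0],
    [0.27,0,0,-0.13,0,0,0],
    [0.27,0,0,-0.13,0,0,0]
  ]
}}

```text
time_s: 10.98
tool_pos: [0.5207, 0.2637, 0.1589]
orientation: [[0.98, 0.199, -0.001], [0.199, -0.98, -0.0], [-0.001, 0.0, -1.0]]
wrist_force: [-0.0, -0.1, -0.3]
width: 0.367
grasp_force: 0.0
```

```bash
python3 -c "
from h import *
go((seat(-.002,0,.145),11.6))
s=get_image('scene');cv2.imwrite('pics/c6.png',crop(s,330,150,110,120,5))
def ring(z,r): a=np.linspace(0,6.28,5)[:-1]; return [np.array(seat(0,0,0))+[r*np.cos(b),r*np.sin(b),z] for b in a]
q=(proj('scene',ring(.057,.029)+ring(.114,.029))-[330,150])*5
print('bottom',q[:4].round(),'top',q[4:].round())
"
```

```text
t 10.98 pos [0.5207 0.2637 0.1589] F [-0.  -0.1 -0.3] w 0.37 g 0.0
[-1.6 -0.5 13.9] mm -> [-0.0031 -0.0011  0.0278] [ 0.      0.0001 -0.0003]
bottom [[224. 525.]
 [298. 464.]
 [226. 396.]
 [153. 455.]] top [[241. 461.]
 [319. 398.]
 [243. 327.]
 [166. 388.]]
```

View pics/c6.png

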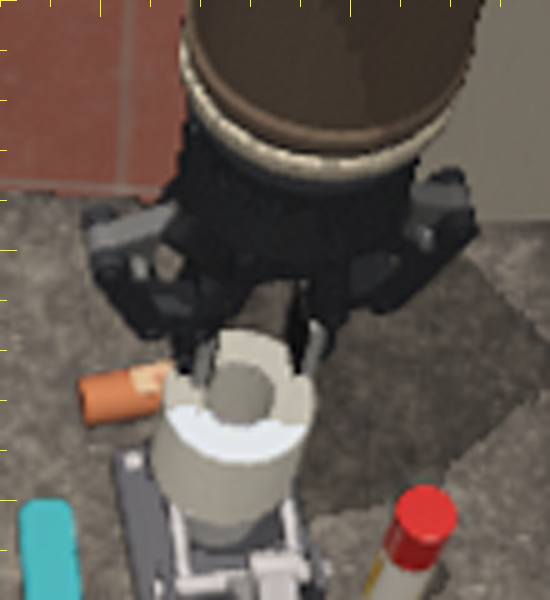

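The picture shows the roll resting level on the raised foot, with its top front edge at crop (240,461), matching the predicted value. Now I'll press with the fingers about 31 mm apart.

>>> {"name": "carry_out", "arguments": {
  "increments": [
    [0.27,-0.003,-0.001,0.02,0,0,0],
    [0.27,-0.003,-0.001,0.04,0,0,0],
    [0.27,-0.003,-0.001,0.048,0,0,0],
    [0.27,-0.003,-0.001,0.052,0,0,0],
    [0.27,-0.003,-0.001,0.056,0,0,0],
    [0.27,-0.003,-0.001,0.06,0,0,0],
    [0.27,-0.003,-0.001,0.06,0,0,0]
  ]
}}

```text
time_s: 11.62
tool_pos: [0.5197, 0.2642, 0.1299]
orientation: [[0.98, 0.199, 0.001], [0.199, -0.98, 0.0], [0.001, -0.0, -1.0]]
wrist_force: [-2.1, -1.0, 6.7]
width: 0.362
grasp_force: 3.4
```

>>> {"name": "carry_out", "arguments": {
  "increments": [
    [0.27,0,0,0.003,0,0,0],
    [0.27,0,0,0.006,0,0,0],
    [0.27,0,0,0.009,0,0,0],
    [0.27,0,0,0.012,0,0,0],
    [0.27,0,0,0.015,0,0,0],
    [0.27,0,0,0.018,0,0,0],
    [0.27,0,0,0.021,0,0,0],
    [0.27,0,0,0.024,0,0,0]
  ]
}}

```text
time_s: 12.28
tool_pos: [0.5196, 0.2642, 0.1176]
orientation: [[0.98, 0.199, 0.001], [0.199, -0.98, 0.0], [0.001, -0.0, -1.0]]
wrist_force: [-0.1, -0.1, 1.3]
width: 0.365
grasp_force: 0.0
```

>>> {"name": "carry_out", "arguments": {
  "increments": [
    [0.27,0,0,0.004,0,0,0],
    [0.27,0,0,0.008,0,0,0],
    [0.27,0,0,0.011,0,0,0],
    [0.27,0,0,0.014,0,0,0],
    [0.27,0,0,0.015,0,0,0],
    [0.27,0,0,0.015,0,0,0]
  ]
}}

```text
time_s: 12.78
tool_pos: [0.5203, 0.2646, 0.1135]
orientation: [[0.98, 0.199, 0.004], [0.199, -0.98, 0.001], [0.004, 0.0, -1.0]]
wrist_force: [-6.9, -6.1, 32.4]
width: 0.363
grasp_force: 16.1
```

>>> {"name": "carry_out", "arguments": {
  "increments": [
    [0.27,0,0,-0.01,0,0,0],
    [0.27,0,0,-0.06,0,0,0],
    [0.27,-0.05,0,-0.14,0,0,0],
    [0.27,-0.12,0,-0.2,0,0,0],
    [0.27,-0.2,0,-0.22,0,0,0],
    [0.27,-0.28,0,-0.22,0,0,0],
    [0.27,-0.3,0,-0.22,0,0,0],
    [0.27,-0.3,0,-0.22,0,0,0]
  ]
}}

```text
time_s: 13.45
tool_pos: [0.3688, 0.2336, 0.2208]
orientation: [[0.979, 0.202, 0.001], [0.202, -0.979, -0.001], [0.001, 0.001, -1.0]]
wrist_force: [0.5, -0.6, 0.0]
width: 0.364
grasp_force: 0.0
```

```bash
python3 -c "
from h import *
go((seat(-.002,0,.145),11.6))
s=get_image('scene');t=get_image('top');cv2.imwrite('pics/c7.png',np.hstack([crop(s,335,190,80,110,5),crop(t,205,190,80,110,5)]))
def ring(z,r): a=np.linspace(0,6.28,5)[:-1]; return [np.array(seat(0,0,0))+[r*np.cos(b),r*np.sin(b),z] for b in a]
q=(proj('scene',ring(.038,.029)+ring(.095,.029))-[335,190])*5
print('bottom',q[:4].round(),'top',q[4:].round())
"
```

```text
t 13.45 pos [0.3688 0.2336 0.2208] F [ 0.5 -0.6  0. ] w 0.36 g 0.0
[153.2   0.5  75.9] mm -> [0.3064 0.001  0.1518] [ 0.0002 -0.0001  0.0001]
bottom [[194. 345.]
 [266. 285.]
 [196. 217.]
 [124. 276.]] top [[210. 283.]
 [286. 221.]
 [212. 150.]
 [136. 211.]]
```

View pics/c7.png

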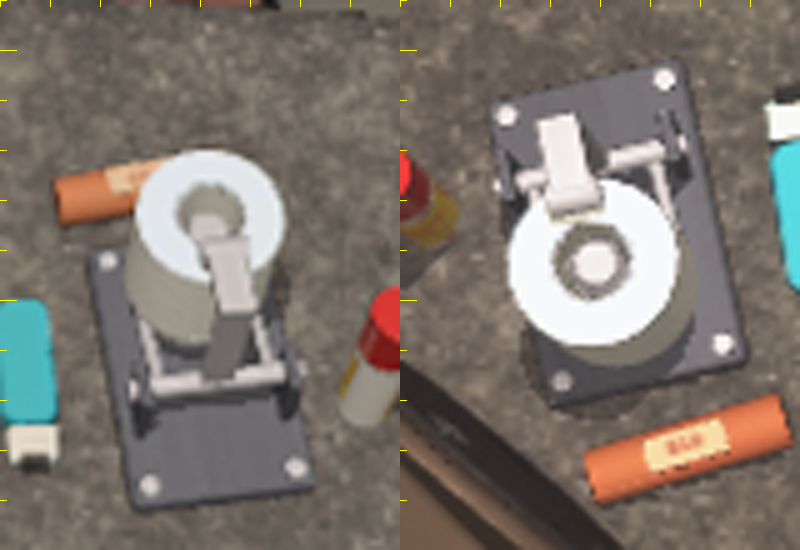

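The picture shows the roll fully home. Its top rim at crop x 136–286 and y 150 matches the prediction, and the nose at (228,252) lies over the rim.

```bash
python3 -c "
from cell import *
print(job_done())"
```

```text
the job is handed in; nothing more can be done
None
```

The job is handed in: the last picture shows the till roll fully home on the seat with the catch snapped over it, and the glue stick, coin roll and lighter unmoved. I did not re-check the stapler and box after lifting the roll, and the hand-in gave no pass or fail.

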